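# Fasten the instrument case with hasp and pin

### The arm

A 6-joint arm with a two-finger parallel gripper is mounted at the origin on the work surface. World frame = base frame: x ahead of the robot, y to its left, z up, the work surface at z = 0. Lengths are in m, angles in degrees, forces in N, time in s.
With the tool pointing down it reaches from about 0.325 to 0.775 m from the base axis. Payload 5.5 kg.
Tool frame: the origin (TCP) lies midway between the tips of the shut fingers; the grasp point (between the pads) lies 19 mm behind it (grip_depth is the distance from the TCP to the grasp point, in m); z points along the fingers, y is the direction in which the jaws open and shut (so a half turn about z gives the same grasp; the last joint's range is limited). The gripper opens to 85 mm and grips with 20 to 120 N. Pads are 22 mm wide; open, the fingers measure 114 mm over their backs; the gripper's body (76 mm by 85 mm) begins 54 mm behind the grasp point. The pads swing forward as they close: fully open they stand 13 mm farther back than shut.
Start: joints at [64.819, 5.22, 70.514, -0, 104.267, -3.249], TCP at [0.224, 0.557, 0.231] pointing down, gripper open.
Joint ranges: [-164.24, 164.24], [-49.07, 125.15], [9.68, 141.18], [-86.29, 266.29], [3.28, 154.24], [-151.56, 151.56]. Speed limits (degrees/s): [147.25, 147.25, 172.46, 180, 180, 180].

### API

Orientations are given as [roll, pitch, yaw] about the fixed x, y, z axes, in that order (R = Rz(yaw) Ry(pitch) Rx(roll)).
In Python, from rig import * gives the robot as it stands. The module is installed in compiled form; this text tells all that it offers.
- The arm moves only by the tool move_arm, never from a script. Its arguments are lists of equal length, an entry for each row: "travel": the shift along the tool's x, y, z in m, a list of three; "turn": the turn, a rotation vector about the tool's x, y, z in rad, a list of three; "grip": the finger opening in m, from 0 to 0.0854. In form: {"travel": [[x, y, z], ...], "turn": [[ax, ay, az], ...], "grip": [grip, ...]}. A call has exactly 10 rows; each row is the pose to reach, as a shift and turn from the pose commanded when the call began, along the tool's axes at that moment; what a row does not reach only later rows make up. A row lasts 1/10 s, in which the tool goes at most 50 mm and 8.59 degrees, less where a joint would pass 70% of its speed; a pose out of reach is approached as far as the arm can. A call with a gripper value outside its range is refused whole. The fingers move at their own pace and stop on an object; "grip_force" is the grip in N (left out, the last holds). Time passes only in rows, so rows that repeat a pose let the fingers close, or fill a call up. It gives the time, the measured TCP pose, the force and the opening at its end, in the units of the state.
- state(): the state, without advancing time (a new reading comes with each control period).
- camera(name): name is "side" or "top" or "wrist"; returns a dict with "pixels" (420x560x3 uint8, red, green, blue), "fov_y" (degrees; the focal length in pixels is half the picture's height over the tangent of half this angle, whatever the lens; pixels are square), "cx", "cy" (the principal point, pixels), "pose" (4x4, takes a point from camera to world coordinates). Camera axes: x right, y up, looking along -z (the intrinsics and any distortion apply to the point x, -y, -z); pixel columns grow to the right and rows downward; lengths in m; the calibration is good to about 2 mm. A picture is of the moment at which its call begins. There is no depth.
- sign_off(): hands the job in, once; it reports no verdict.
The state is a dict: "time_s": time; "joint_positions": joint angles; "qd": joint speeds; "joint_torque": joint torques, N m; "eef_pos": TCP position; "orientation": TCP orientation; "wrist_force": force on the tool from outside, world axes, zero at the start; "torque": the same for the moment, N m; "finger_gap": finger opening in m.
Only numpy, scipy, OpenCV 4.12 (cv2) and the standard library are available. Lean on these libraries where they do the work, as an engineer would, in place of code of your own. Each camera call takes 0.05 s, during which the arm holds its last target.

### The job

Fasten the dark wooden instrument case: swing its steel hasp right down over the staple, then pass the flat-handled brass pin through the staple's loop, above the hasp, until the handle is fully home against the staple, and let go. The pin lies in the beech rack with its handle boxed in and only the end of its shaft free. Leave the glass paperweight and the tan compass case where they are.

Things in the scene. Friction and masses are not known exactly. Their poses are not given: they have to be found in the camera images.
- case: Low dark wooden instrument case, fixed, 180 (its x) x 200 (its y) x 50 mm high, lid shut and flush. Origin at the centre of its underside, z up. The hasp is hinged on top near the -x edge (robot side), and swings over towards +x. On top, 5 mm thick pale wood strips flank the hasp (x -2 to 48, |y| 25 to 85 mm), flush with the closed hasp's upper face, which is 55 mm above the counter.
- hasp (a joint): Angle of the hasp, rad: 0 = closed, lying flat on the case over the staple; about 1.57 = standing upright; up to 2.4 = leaning back towards the robot. The hinge is stiff (0.13 N m of friction, about 1 N at the end of the strap) and the hasp stays where it is left. No spring, no catch.
- hasp_hinge (a point): Point on the hasp's hinge axis, middle of the strap: case x -67, y 0, z 52.5 mm. The axis runs along the case's y.
- hasp_end (a point): Middle of the solid end of the hasp strap, 138 mm from the hinge axis along the strap, mid thickness; the place to push. The steel strap is 150 mm long, 40 wide, 5 thick, with a rolled end and a 16 mm wide slot from 66 to 118 mm for the staple.
- staple_eye (a point): Centre of the opening of the staple, an upright steel loop of 7 mm bar fixed on the case at case x 23, y 0 mm. The loop stands in the case's x-z plane, so the pin goes through along the case's y, from either side. Above the closed hasp the opening is 26 mm wide (x) and 24 mm high; this point is 67 mm above the counter, 12 mm above the closed hasp's upper face. The loop's top is 86 mm above the counter.
- pin: Loose brass pin, about 110 g, 135 mm long, 12 mm thick all over, so that it lies flat. Origin at the shoulder where handle meets shaft, on the centre line (6 mm above whatever it lies on). Shaft: square, 12 x 12 mm, from the origin 85 mm along its +x to the tip, the last 6 mm stepped down to 8 mm. Handle: flat, 50 mm long along its -x, 28 mm wide (its y), too wide for the staple.
- rack: Fixed pale beech rack, the pin's origin lies 31 mm above its origin and the pin's axes match its axes at the start. Origin on its underside; a channel 34 mm wide with its floor at 25 mm and side walls up to 49 mm runs from x -56 to +40 mm, with an end wall at x -56 to -68 mm; 64 mm wide overall. The last 45 mm of the pin's shaft stick out freely beyond x = +40 mm; the pin lifts straight up.
- dome: Glass paperweight dome, 73 mm across, 38 mm high, loose; bystander. Origin at the centre of its underside.
- compass_case: Closed tan bakelite compass case, 75 (x) x 170 (y) x 28 mm, loose; bystander. Origin at the centre of its underside.
- rule_stand: Fixed slotted beech stand, 150 (x) x 200 (y) mm, with four yellowed slide rules up to 310 mm long along y and a brass clamp, 110 mm high in all; bystander. Origin at the centre of its underside.

How it is judged:
By the outcome, as a careful person would: the job done as asked, in the order asked, and still so for the second after the job is handed in, with the robot touching nothing.
It also fails if it takes over 72 s, if anything falls off the work surface, if the arm or the gripper's body presses on something with over 40 N, if the wrist force passes 120 N, or if a joint passes its speed limit or range.

## Working session

There is one attempt and no reset: what is moved stays moved. The work goes in short steps, Python scripts to look and compute and a tool call to move; the robot and the scene stay as the last step left them, time stands still between calls to the robot, and variables do not carry over. Pictures are saved under pics/ and viewed, and the job is handed in when it is done.

Besides the shell and the picture viewer there is one more tool, called after ">>>" as a command line: name --argument value ..., lists and objects as JSON in quotes. move_arm: Moves the arm, as the interface text tells. Its arguments: {"type":"object","properties":{"travel":{"type":"array","items":{"type":"array","items":{"type":"number"}}},"turn":{"type":"array","items":{"type":"array","items":{"type":"number"}}},"grip":{"type":"array","items":{"type":"number"}},"grip_force":{"type":"number"}},"required":["travel","turn","grip"]}

```bash
mkdir -p pics
cat > h.py <<'E'
from rig import *
import numpy as np, cv2
def snap(n,f):
    c=camera(n); cv2.imwrite('pics/'+f,cv2.cvtColor(c['pixels'],cv2.COLOR_RGB2BGR))
    np.savez('pics/'+f+'.npz',**{k:np.array(v) for k,v in c.items()})
    return c
E
python3 - <<'E'
from h import *
print(state())
for n in ['side','top','wrist']:
    c=snap(n,n+'0.png'); print(n,[(k,v) for k,v in c.items() if k!='pixels'])
E
ls
```

```text
{'time_s': 0.0, 'joint_positions': array([ 6.48169004e+01,  5.26434829e+00,  7.05823362e+01, -1.02135689e-03,
        1.04267028e+02, -3.24978368e+00]), 'qd': array([ 0.013612  ,  0.00844018, -0.075373  , -0.01510994,  0.0136381 ,
        0.06418713]), 'joint_torque': array([-2.78474719e-03, -4.58723938e+01, -4.18027639e+01, -4.64202512e-04,
        1.16252160e-02,  5.04275832e-06]), 'eef_pos': array([0.22401276, 0.55630589, 0.23013342]), 'orientation': array([-1.79886414e+02, -5.45747026e-03,  1.58066428e+02]), 'wrist_force': array([ 1.05781338, -0.04327689, -0.46757026]), 'torque': array([ 0.00646063,  0.02168049, -0.00251255]), 'finger_gap': 0.08534824931548178}
side [('fov_y', 45.27318366725085), ('cx', 272.63188503956707), ('cy', 212.3936786430878), ('pose', array([[ 0.75198953,  0.46596707, -0.46624718,  0.1257559 ],
       [-0.65907333,  0.5190695 , -0.54423268, -0.63579973],
       [-0.01157981,  0.71654836,  0.69744129,  0.88887947],
       [ 0.        ,  0.        ,  0.        ,  1.        ]]))]
top [('fov_y', 51.34257879167983), ('cx', 285.8075201100128), ('cy', 203.1447649665158), ('pose', array([[-0.01264324,  0.98925466, -0.14565497,  0.49098015],
       [-0.99987678, -0.01115232,  0.01104801,  0.01358331],
       [ 0.0093049 ,  0.1457767 ,  0.98927376,  1.16228512],
       [ 0.        ,  0.        ,  0.        ,  1.        ]]))]
wrist [('fov_y', 69.34962778069354), ('cx', 280.126429259985), ('cy', 207.4054671718944), ('pose', array([[ 0.37402227, -0.88234444, -0.28561447,  0.15050431],
       [ 0.92741851,  0.3553453 ,  0.11672458,  0.58590156],
       [-0.00149953, -0.30854174,  0.95120962,  0.37230577],
       [ 0.        ,  0.        ,  0.        ,  1.        ]]))]
h.py
pics
```

View pics/top0.png

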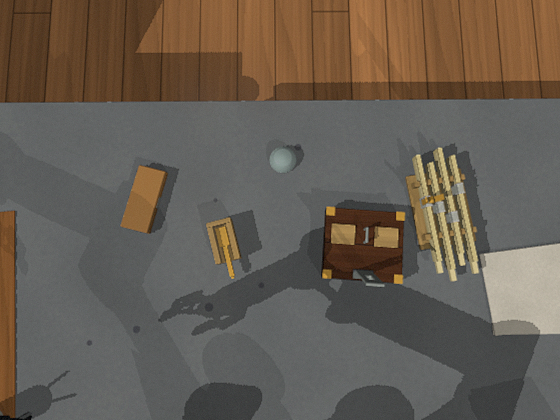

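View pics/side0.png

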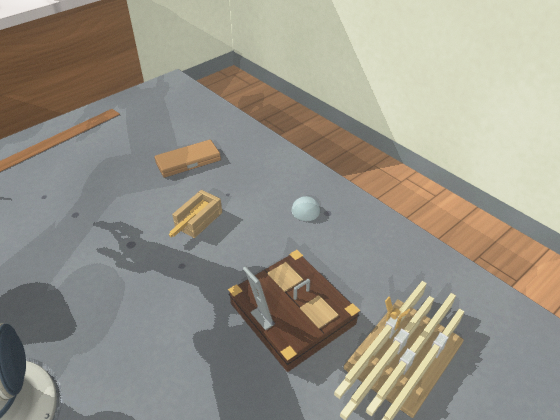

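View pics/wrist0.png

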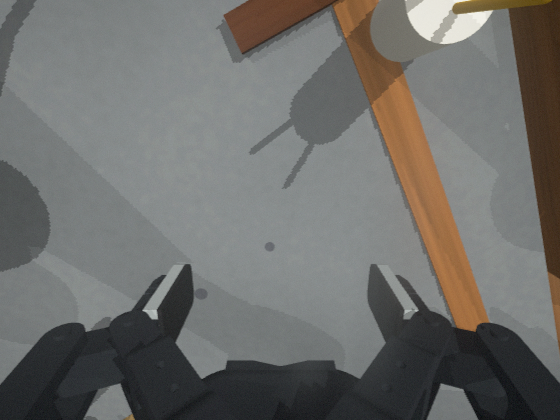

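Run:
```python
import cv2,numpy as np
t=cv2.imread('pics/top0.png');s=cv2.imread('pics/side0.png')
a=cv2.resize(t[200:290,310:420],None,fx=6,fy=6,interpolation=cv2.INTER_CUBIC)
b=cv2.resize(t[200:290,180:290],None,fx=6,fy=6,interpolation=cv2.INTER_CUBIC)
c=cv2.resize(s[240:375,220:370],None,fx=5,fy=4.4,interpolation=cv2.INTER_CUBIC)
d=cv2.resize(s[180:250,155:235],None,fx=8,fy=8,interpolation=cv2.INTER_CUBIC)
for n,i in zip('abcd',[a,b,c,d]): cv2.imwrite(f'pics/z_{n}.png',i)
```

```text
(no output)
```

View pics/z_a.png

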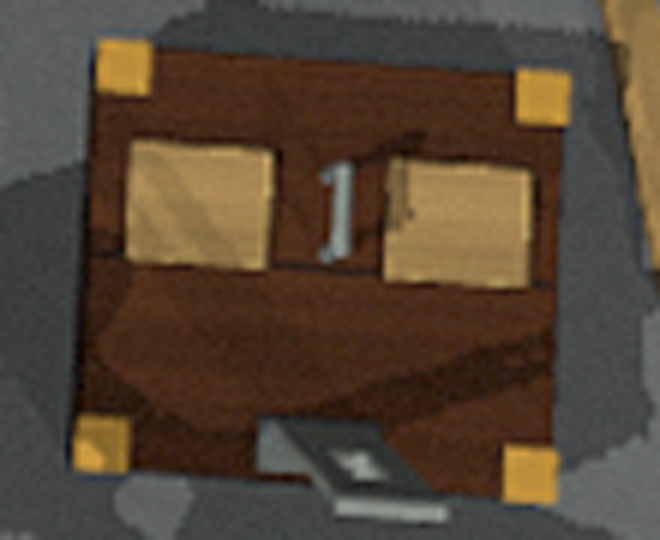

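View pics/z_b.png

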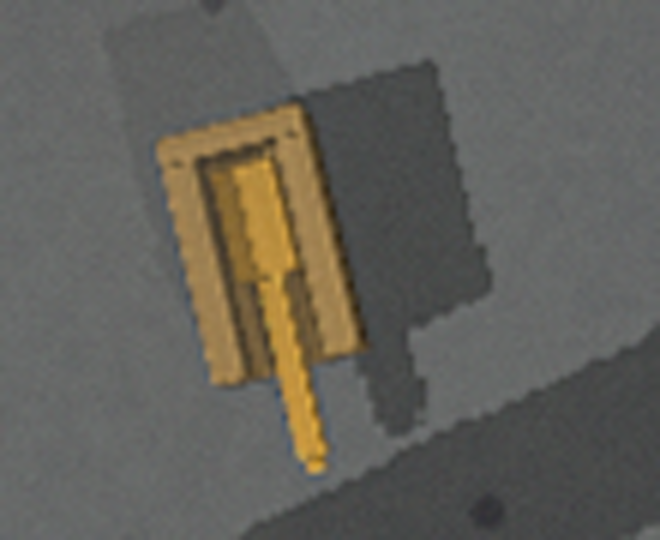

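View pics/z_c.png

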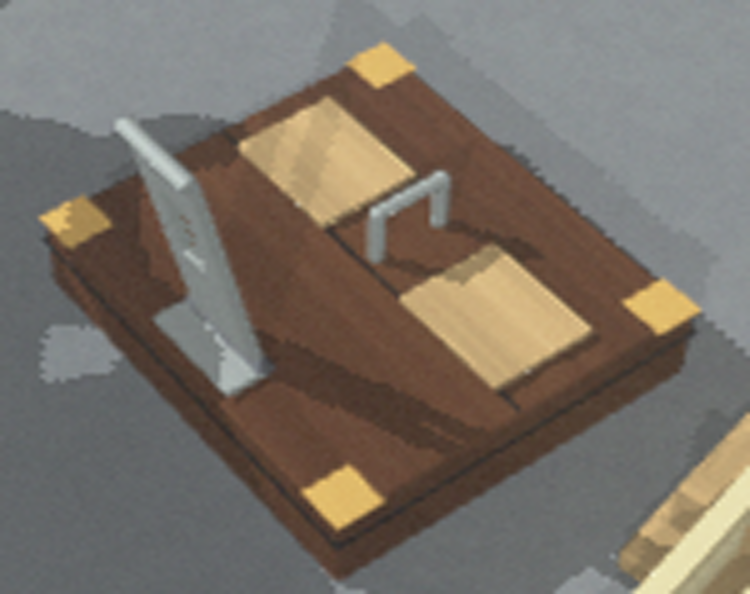

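View pics/z_d.png

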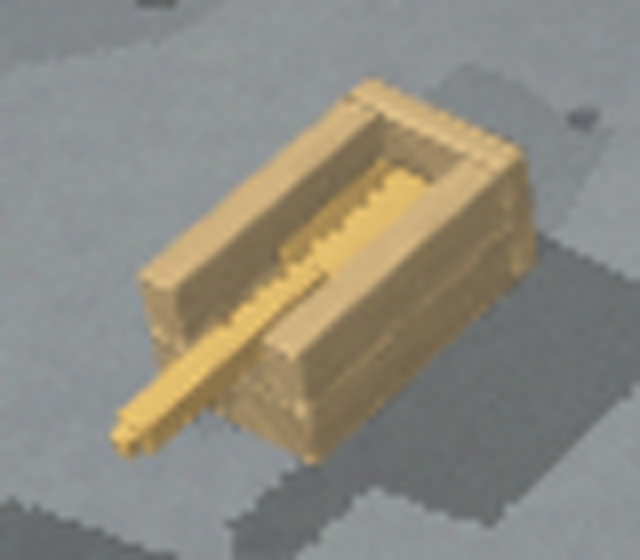

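```bash
cat >> h.py <<'E'
from scipy import ndimage
def load(f):
    d=dict(np.load('pics/'+f+'.npz')); return d
def ray(c,u,v):
    f=c['pixels'].shape[0]/2/np.tan(np.radians(float(c['fov_y']))/2)
    d=np.array([(u-float(c['cx']))/f,-(v-float(c['cy']))/f,-1.0])
    P=c['pose']; return P[:3,3],P[:3,:3]@d
def onz(c,u,v,z):
    o,d=ray(c,u,v); return o+d*(z-o[2])/d[2]
def tri(obs):
    A=np.zeros((3,3));b=np.zeros(3);rs=[]
    for c,u,v in obs:
        o,d=ray(c,u,v); d=d/np.linalg.norm(d);M=np.eye(3)-np.outer(d,d);A+=M;b+=M@o;rs.append((o,d,M))
    p=np.linalg.solve(A,b); return p,[np.linalg.norm(M@(p-o)) for o,d,M in rs]
def proj(c,p):
    P=c['pose'];q=P[:3,:3].T@(np.asarray(p)-P[:3,3]);f=c['pixels'].shape[0]/2/np.tan(np.radians(float(c['fov_y']))/2)
    return float(c['cx'])+f*q[0]/-q[2],float(c['cy'])-f*q[1]/-q[2]
def blobs(c,lo,hi,box,amin=15):
    x0,y0,x1,y1=box
    hsv=cv2.cvtColor(np.ascontiguousarray(c['pixels'][y0:y1,x0:x1]),cv2.COLOR_RGB2HSV)
    m=cv2.inRange(hsv,lo,hi); n,l,s,ce=cv2.connectedComponentsWithStats(m,connectivity=4)
    return [(s[i,4],ce[i]+[x0,y0],l==i) for i in range(1,n) if s[i,4]>=amin]
E
python3 - <<'E'
from h import *
T=load('top0.png');S=load('side0.png')
for c,b,n in((T,(315,200,410,290),'T'),(S,(222,240,362,365),'S')):
    for a,ce,m in blobs(c,(10,130,120),(28,255,255),b): print(n,a,ce.round(1), onz(c,*ce,0.05).round(4))
for c,b,n in((T,(315,200,410,290),'T'),(S,(222,240,362,365),'S')):
    for a,ce,m in blobs(c,(10,60,110),(28,129,255),b): print('strip',n,a,ce.round(1), onz(c,*ce,0.055).round(4))
for c,b,n in((T,(195,205,245,285),'T'),(S,(160,185,230,245),'S')):
  for lo,hi in (((10,150,120),(28,255,255)),((10,60,100),(28,140,255))):
    for a,ce,m in blobs(c,lo,hi,b): print('rack',n,a,ce.round(1), onz(c,*ce,0.037).round(4))
E
```

```text
T 78 [330.1 210.8] [ 0.6335 -0.1124  0.05  ]
T 80 [400. 216.] [ 0.6182 -0.2919  0.05  ]
T 75 [326.2 274. ] [ 0.4736 -0.0983  0.05  ]
T 83 [397.9 278.7] [ 0.4596 -0.2783  0.05  ]
S 33 [296.5 254.7] [ 0.6377 -0.1165  0.05  ]
S 19 [231.8 289.7] [ 0.4729 -0.0971  0.05  ]
S 84 [351.5 309.3] [ 0.6212 -0.294   0.05  ]
S 134 [288.1 352.4] [ 0.4623 -0.2808  0.05  ]
strip T 300 [342.  234.5] [ 0.5719 -0.1404  0.055 ]
strip T 21 [349.7 225.8] [ 0.5939 -0.1607  0.055 ]
strip T 279 [386.6 238.1] [ 0.5614 -0.2534  0.055 ]
strip T 16 [376.8 232.2] [ 0.5766 -0.2292  0.055 ]
strip S 27 [293.2 255.1] [ 0.6286 -0.1156  0.055 ]
strip S 672 [283.  276.6] [ 0.572  -0.1448  0.055 ]
strip S 67 [236.1 290.3] [ 0.4764 -0.1072  0.055 ]
strip S 15 [290.6 292.6] [ 0.5559 -0.1859  0.055 ]
strip S 22 [299.9 295.4] [ 0.5652 -0.2036  0.055 ]
strip S 816 [315.9 310.7] [ 0.5633 -0.2514  0.055 ]
strip S 16 [329.9 326.2] [ 0.5583 -0.2949  0.055 ]
strip S 178 [355.  356.4] [ 0.5463 -0.3702  0.055 ]
rack T 344 [224.9 247.2] [0.5445 0.1586 0.037 ]
rack T 622 [222.6 238.9] [0.5656 0.1645 0.037 ]
rack T 40 [221.6 254.8] [0.525  0.1668 0.037 ]
rack S 1505 [196.1 213.9] [0.5536 0.1488 0.037 ]
```

Run:
```python
from h import *
T=load('top0.png');S=load('side0.png')
print('hasp end',tri([(T,374.7,284.7),(S,251,274.5)]))
print('stapletop',tri([(T,310+343/6,200+205/6),(S,220+410/5,240+192/4.4)]))
print('tip',tri([(T,232.8,277.5),(S,170.2,234.8)]))
# rack corner tops: back-left, back-right, front-right, front-left (top image)
t=[(160,145),(300,103),(365,350),(215,385)]
s=[(518,155),(372,85),(145,275),(290,350)]
s=[(372,85),(518,155),(290,350),(145,275)]
for a,b in zip(t,s):
    u=(180+a[0]/6,200+a[1]/6);v=(155+b[0]/8,180+b[1]/8)
    print(tri([(T,*u),(S,*v)]), onz(T,*u,.049))
print('tip top',onz(T,232.8,277,.037),'handle',onz(T,180+250/6,200+157/6,.037),'shoulder',onz(T,226,245.8,.037))
```

```text
hasp end (array([ 0.4535933 , -0.18900335,  0.20062296]), [np.float64(0.0023785697636519955), np.float64(0.0023785697636520015)])
stapletop (array([ 0.57138373, -0.1996996 ,  0.08392405]), [np.float64(0.001733601266665004), np.float64(0.001733601266664784)])
tip (array([0.46905185, 0.13757655, 0.03189   ]), [np.float64(0.001862652609036321), np.float64(0.001862652609036197)])
(array([0.605842  , 0.20315877, 0.04492395]), [np.float64(0.002893430365365501), np.float64(0.00289343036536558)]) [0.60292182 0.20390079 0.049     ]
(array([0.62147398, 0.14432968, 0.0460111 ]), [np.float64(0.0010507351975904686), np.float64(0.0010507351975904372)]) [0.62021627 0.14450399 0.049     ]
(array([0.51665868, 0.11531502, 0.05329241]), [np.float64(0.0017094257864999306), np.float64(0.0017094257864998228)]) [0.51525972 0.11654647 0.049     ]
(array([0.50442864, 0.17830806, 0.04571087]), [np.float64(0.003359687944025411), np.float64(0.00335968794402556)]) [0.50145432 0.17945189 0.049     ]
tip top [0.46876874 0.1379096  0.037     ] handle [0.59849538 0.16724904 0.037     ] shoulder [0.54787824 0.15571624 0.037     ]
```

```bash
cat >> h.py <<'E'
from scipy.spatial.transform import Rotation as Ro
def down(yaw): return Ro.from_euler('xyz',[180,0,yaw],degrees=True)
def rel(p0,R0,p1,R1):
    return (R0.inv().apply(np.array(p1)-np.array(p0))).round(4),(R0.inv()*R1).as_rotvec().round(4)
C0=np.array([.5462,-.1955]);PSI=np.radians(-4.95)
def cw(x,y,z,C0=C0):
    return np.array([C0[0]+x*np.cos(PSI)-y*np.sin(PSI),C0[1]+x*np.sin(PSI)+y*np.cos(PSI),z])
E
python3 - <<'E'
from h import *
a=cw(-.150,0,.231);print(a)
print(rel([.224,.557,.231],down(158.07),a,down(175.05)))
# arc for hasp push in case frame from start at (-.15, z.231)
for th in (100,90,75,60,45,30,20,10,5,0):
    t=np.radians(th);r=.142
    x=-.067+r*np.cos(t)-.0025*np.sin(t)-.011; z=.0525+r*np.sin(t)+.0025*np.cos(t)
    print(th,round(x*1000),round(z*1000))
E
```

```text
[ 0.39675944 -0.18255705  0.231     ]
(array([-0.4365, -0.6215, -0.    ]), array([ 0.    ,  0.    , -0.2964]))
100 -105 192
90 -80 194
75 -44 190
60 -9 177
45 21 155
30 44 126
20 55 103
10 61 80
5 63 67
0 64 55
```

>>> move_arm --travel '[[0.05, -0.05, 0], [0.05, -0.09, 0], [0.02, -0.14, 0], [0.0, -0.19, 0], [-0.05, -0.24, 0], [-0.09, -0.29, 0], [-0.14, -0.34, 0], [-0.19, -0.39, 0], [-0.23, -0.43, 0], [-0.27, -0.47, 0]]' --turn '[[0, 0, -0.03], [0, 0, -0.06], [0, 0, -0.09], [0, 0, -0.12], [0, 0, -0.15], [0, 0, -0.18], [0, 0, -0.21], [0, 0, -0.24], [0, 0, -0.27], [0, 0, -0.297]]' --grip '[0, 0, 0, 0, 0, 0, 0, 0, 0, 0]'

```text
time_s: 1.15
eef_pos: [0.2586, 0.1149, 0.2313]
orientation: [180.0, 0.1, 175.2]
wrist_force: [1.6, 0.6, -1.0]
finger_gap: -0.0002
```

Run:
```python
from h import *
s=state();print(s['eef_pos'],s['orientation'],s['joint_positions'])
print(rel(s['eef_pos'],down(175.05),cw(-.150,0,.18),down(175.05)))
```

```text
[0.25863768 0.11491855 0.23126323] [1.79969214e+02 8.08767194e-02 1.75220339e+02] [ 1.70586891e+01 -4.54014666e+01  1.09883886e+02 -1.67083861e-03
  1.15431056e+02 -6.81623900e+01]
(array([-0.1633, -0.2844,  0.0513]), array([0., 0., 0.]))
```

>>> move_arm --travel '[[-0.02, -0.035, 0], [-0.04, -0.075, 0], [-0.065, -0.115, 0], [-0.09, -0.155, 0], [-0.115, -0.195, 0], [-0.14, -0.24, 0], [-0.163, -0.284, 0.01], [-0.163, -0.284, 0.03], [-0.163, -0.284, 0.051], [-0.163, -0.284, 0.051]]' --turn '[[0, 0, 0], [0, 0, 0], [0, 0, 0], [0, 0, 0], [0, 0, 0], [0, 0, 0], [0, 0, 0], [0, 0, 0], [0, 0, 0], [0, 0, 0]]' --grip '[0, 0, 0, 0, 0, 0, 0, 0, 0, 0]'

```text
time_s: 2.15
eef_pos: [0.3954, -0.18, 0.1765]
orientation: [179.8, -0.4, 175.0]
wrist_force: [-0.1, 0.0, 1.0]
finger_gap: 0.0
```

Run:
```python
from h import *
s=state();print(s['eef_pos'],s['orientation'],s['wrist_force'])
c=snap('side','side1.png'); cv2.imwrite('pics/side1z.png',cv2.resize(cv2.imread('pics/side1.png')[150:370,150:370],None,fx=2.7,fy=2.7))
```

```text
[ 0.39537704 -0.18002679  0.17653113] [179.83897549  -0.35669894 175.02542061] [-0.1012078   0.00490274  0.99426252]
```

View pics/side1z.png

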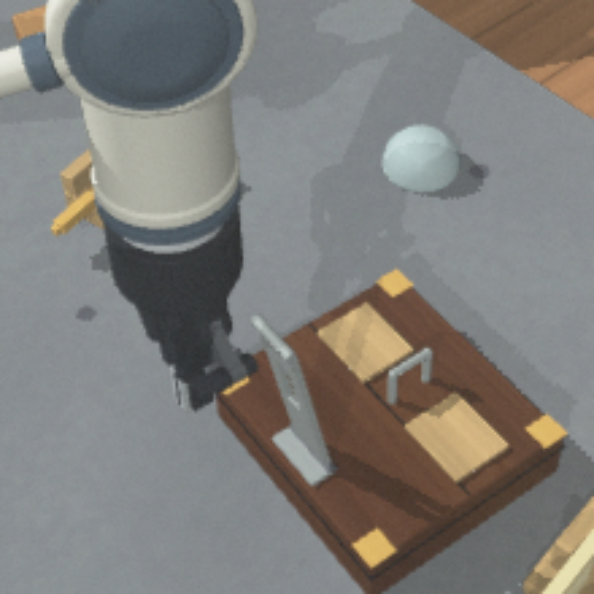

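>>> move_arm --travel '[[-0.03, 0, 0], [-0.05, 0, 0], [-0.068, 0, 0], [-0.086, 0, 0], [-0.104, 0, 0], [-0.122, 0, 0], [-0.142, 0, 0], [-0.153, 0, 0.007], [-0.164, 0, 0.015], [-0.172, 0, 0.022]]' --turn '[[0, 0, 0], [0, 0, 0], [0, 0, 0], [0, 0, 0], [0, 0, 0], [0, 0, 0], [0, 0, 0], [0, 0, 0], [0, 0, 0], [0, 0, 0]]' --grip '[0, 0, 0, 0, 0, 0, 0, 0, 0, 0]'

```text
time_s: 3.2
eef_pos: [0.5686, -0.1949, 0.1578]
orientation: [-180.0, -0.0, 175.1]
wrist_force: [-0.3, 0.1, -1.2]
finger_gap: 0.0
```

Run:
```python
from h import *
s=state();print(s['eef_pos'],s['orientation'],s['wrist_force'])
c=snap('side','side2.png'); cv2.imwrite('pics/side2z.png',cv2.resize(cv2.imread('pics/side2.png')[180:370,180:370],None,fx=3,fy=3))
```

```text
[ 0.56859492 -0.19485155  0.15780884] [-1.79995755e+02 -7.24364522e-03  1.75103569e+02] [-0.25850718  0.14013489 -1.16075954]
```

View pics/side2z.png

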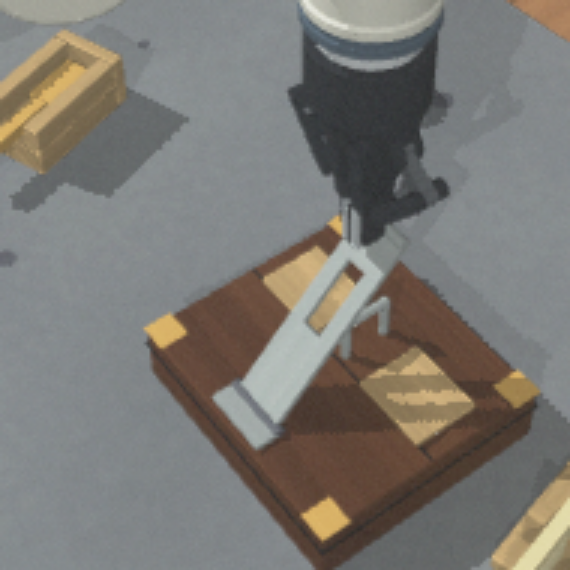

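>>> move_arm --travel '[[-0.009, 0, 0.011], [-0.017, 0, 0.022], [-0.024, 0, 0.033], [-0.029, 0, 0.044], [-0.034, 0, 0.055], [-0.037, 0, 0.066], [-0.04, 0, 0.077], [-0.042, 0, 0.088], [-0.043, 0, 0.098], [-0.043, 0, 0.104]]' --turn '[[0, 0, 0], [0, 0, 0], [0, 0, 0], [0, 0, 0], [0, 0, 0], [0, 0, 0], [0, 0, 0], [0, 0, 0], [0, 0, 0], [0, 0, 0]]' --grip '[0, 0, 0, 0, 0, 0, 0, 0, 0, 0]'

```text
time_s: 4.25
eef_pos: [0.6108, -0.1987, 0.0545]
orientation: [180.0, -0.0, 175.1]
wrist_force: [-11.8, 4.3, 29.5]
finger_gap: 0.0001
```

Run:
```python
from h import *
s=state();print(s['eef_pos'],s['orientation'],s['wrist_force'])
c=snap('side','side3.png'); cv2.imwrite('pics/side3z.png',cv2.resize(cv2.imread('pics/side3.png')[180:370,200:390],None,fx=3,fy=3))
```

```text
[ 0.61084448 -0.19868997  0.05451282] [ 1.79999862e+02 -1.18380158e-02  1.75083128e+02] [-11.77988326   4.34496148  29.48288845]
```

View pics/side3z.png

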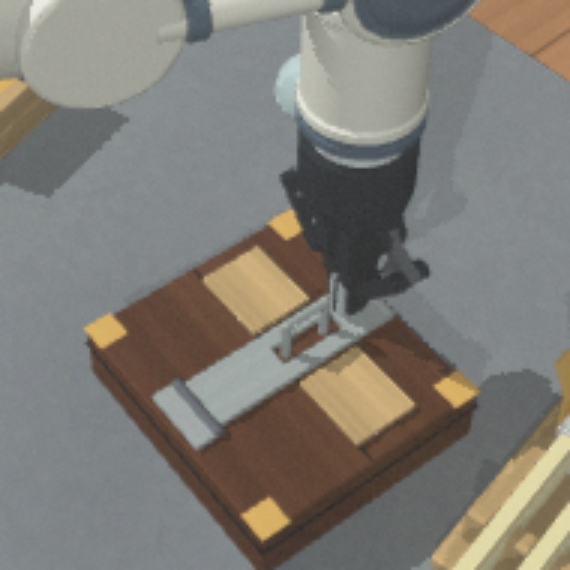

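Run:
```python
from h import *
s=state();p=s['eef_pos']
print(rel(p,down(175.05),[.4943,.1439,.20],down(13.5)))
```

```text
(array([ 0.1457,  0.3312, -0.1448]), array([ 0.    , -0.    ,  2.8196]))
```

>>> move_arm --travel '[[0, 0, -0.03], [0, 0, -0.07], [0, 0, -0.11], [0.01, 0, -0.145], [0.02, 0.03, -0.145], [0.04, 0.06, -0.145], [0.06, 0.1, -0.145], [0.08, 0.14, -0.145], [0.1, 0.18, -0.145], [0.12, 0.22, -0.145]]' --turn '[[0, 0, 0], [0, 0, 0], [0, 0, 0.1], [0, 0, 0.24], [0, 0, 0.38], [0, 0, 0.52], [0, 0, 0.66], [0, 0, 0.8], [0, 0, 0.94], [0, 0, 1.08]]' --grip '[0, 0, 0, 0, 0, 0.05, 0.05, 0.05, 0.05, 0.05]'

```text
time_s: 5.3
eef_pos: [0.5093, 0.0321, 0.1993]
orientation: [180.0, 0.0, 112.8]
wrist_force: [0.2, 0.7, 1.1]
finger_gap: 0.05
```

Run:
```python
from h import *
s=state();p=s['eef_pos'];print(p,s['orientation'],s['wrist_force'])
R=Ro.from_euler('xyz',s['orientation'],degrees=True)
print(rel(p,R,[.4943,.1439,.14],down(13.5)))
```

```text
[0.50932232 0.03212096 0.1993147 ] [1.79956330e+02 1.30339094e-02 1.12846167e+02] [0.20452271 0.68053645 1.12451075]
(array([0.1089, 0.0295, 0.0593]), array([ 8.0000e-04, -5.0000e-04,  1.7339e+00]))
```

>>> move_arm --travel '[[0.01, 0.003, 0], [0.02, 0.006, 0], [0.035, 0.01, 0], [0.05, 0.014, 0], [0.065, 0.018, 0], [0.08, 0.022, 0], [0.095, 0.026, 0], [0.109, 0.0295, 0], [0.109, 0.0295, 0.02], [0.109, 0.0295, 0.04]]' --turn '[[0, 0, 0.149], [0, 0, 0.298], [0, 0, 0.447], [0, 0, 0.596], [0, 0, 0.745], [0, 0, 0.894], [0, 0, 1.043], [0, 0, 1.192], [0, 0, 1.341], [0, 0, 1.49]]' --grip '[0.05, 0.05, 0.05, 0.05, 0.05, 0.05, 0.05, 0.05, 0.05, 0.05]'

```text
time_s: 6.3
eef_pos: [0.4947, 0.1432, 0.1596]
orientation: [180.0, -0.1, 27.5]
wrist_force: [-0.3, -0.6, -0.2]
finger_gap: 0.0499
```

Run:
```python
from h import *
s=state();p=s['eef_pos'];print(p,s['orientation'],s['joint_positions'])
R=Ro.from_euler('xyz',s['orientation'],degrees=True)
print(rel(p,R,[.4943,.1439,.14],down(13.5)))
snap('wrist','w1.png')
```

```text
[0.49474618 0.14316028 0.15962976] [ 1.79961931e+02 -1.37327063e-01  2.75349033e+01] [ 1.23538262e+01 -8.20738337e+00  9.09585882e+01 -7.85070738e-04
  9.71062912e+01  7.48188704e+01]
(array([-0.0001, -0.0009,  0.0196]), array([ 0.0004, -0.0025,  0.245 ]))
```

View pics/w1.png

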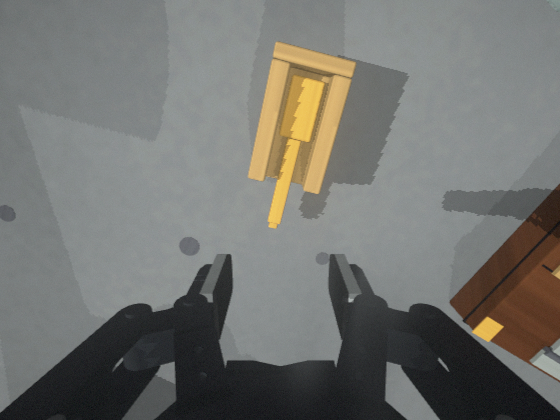

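Run:
```python
from h import *
W=load('w1.png');T=load('top0.png')
i=cv2.imread('pics/w1.png')[30:240,220:370];cv2.imwrite('pics/w1z.png',cv2.resize(i,None,fx=2.8,fy=2.8,interpolation=cv2.INTER_CUBIC))
for a,ce,m in blobs(W,(18,175,120),(28,255,255),(220,30,370,240)): print(a,ce)
```

```text
(no output)
```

View pics/w1z.png

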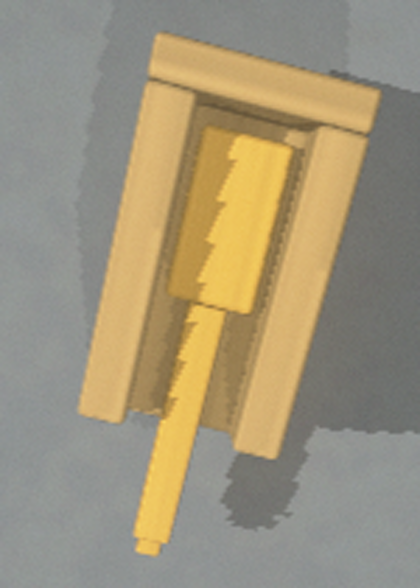

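Run:
```python
from h import *
W=load('w1.png');T=load('top0.png')
q=lambda a,b:(220+a/2.8,30+b/2.8)
P={}
for n,a,b,x in (('step',152,540,79),('sh',206,308,0),('end',251,136,-50)):
    P[n]=onz(W,*q(a,b),.037);print(n,P[n].round(4))
print(np.linalg.norm(P['step']-P['sh']),np.linalg.norm(P['end']-P['sh']))
d=P['end']-P['step'];print(np.degrees(np.arctan2(d[1],d[0])),np.linalg.norm(d))
# two-view heights
print('tip',tri([(W,*q(148,550)),(T,232.8,277.5)]))
print('sh',tri([(W,*q(206,308)),(T,226.,245.5)]))
print('end',tri([(W,*q(251,136)),(T,180+250/6,200+157/6)]))
g=P['sh']+(P['step']-P['sh'])*59/79;print('g59',g)
```

```text
step [0.473  0.1378 0.037 ]
sh [0.5479 0.1578 0.037 ]
end [0.5967 0.1693 0.037 ]
0.0775696525852782 0.0501050754035029
14.26277860798814 0.12766291476669145
tip (array([0.46791009, 0.13758927, 0.03479574]), [np.float64(0.0007058575429376671), np.float64(0.00070585754293754)])
sh (array([0.54824989, 0.15688671, 0.03085642]), [np.float64(0.0008091082441848023), np.float64(0.0008091082441848244)])
end (array([0.59900375, 0.16890367, 0.02400024]), [np.float64(0.000738613697546955), np.float64(0.0007386136975467761)])
g59 [0.49193467 0.14289031 0.037     ]
```

Run:
```python
from h import *
s=state();p=s['eef_pos']
R=Ro.from_euler('xyz',s['orientation'],degrees=True)
print(rel(p,R,[.4925,.1432,.0275],down(14)))
```

```text
(array([ 0.0002, -0.0007,  0.1275]), array([-0.0006,  0.0043,  0.2284]))
```

>>> move_arm --travel '[[0, 0, 0.01], [0, 0, 0.025], [0, 0, 0.04], [0, -0.0007, 0.055], [0, -0.0007, 0.07], [0, -0.0007, 0.085], [0, -0.0007, 0.1], [0, -0.0007, 0.112], [0, -0.0007, 0.122], [0, -0.0007, 0.1275]]' --turn '[[0, 0, 0.07], [0, 0, 0.14], [0, 0, 0.2], [0, 0.002, 0.23], [0, 0.004, 0.23], [0, 0.004, 0.23], [0, 0.004, 0.23], [0, 0.004, 0.23], [0, 0.004, 0.23], [0, 0.004, 0.23]]' --grip '[0.05, 0.05, 0.05, 0.05, 0.05, 0.05, 0.05, 0.05, 0.05, 0.05]'

```text
time_s: 7.35
eef_pos: [0.4937, 0.1431, 0.0305]
orientation: [-180.0, -0.2, 14.7]
wrist_force: [0.3, -0.8, -0.0]
finger_gap: 0.05
```

Run:
```python
from h import *
s=state();p=s['eef_pos'];print(p,s['orientation'],s['wrist_force'])
snap('wrist','w2.png')
print(state()['eef_pos'])
```

```text
[0.49368386 0.1430808  0.03053147] [-1.79974494e+02 -1.53337627e-01  1.46715179e+01] [ 0.2927446  -0.76106467 -0.04100965]
[0.49338772 0.14303223 0.03000114]
```

View pics/w2.png

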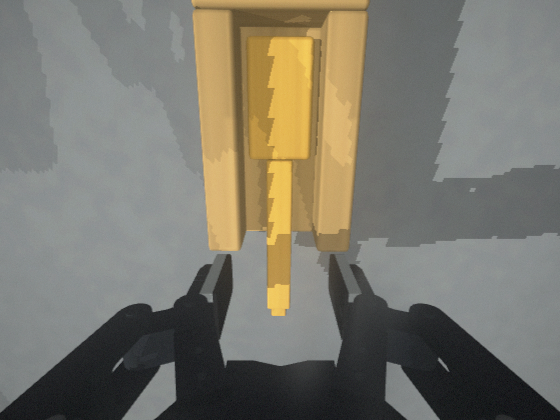

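>>> move_arm --travel '[[0, 0, 0.001], [0, 0, 0.001], [0, 0, 0.001], [0, 0, 0.001], [0, 0, 0.001], [0, 0, 0.001], [0, 0, 0.001], [0, 0, 0.001], [0, 0, 0.001], [0, 0, 0.001]]' --turn '[[0, 0, 0], [0, 0, 0], [0, 0, 0], [0, 0, 0], [0, 0, 0], [0, 0, 0], [0, 0, 0], [0, 0, 0], [0, 0, 0], [0, 0, 0]]' --grip '[0.05, 0.03, 0.01, 0, 0, 0, 0, 0, 0, 0]' --grip_force 80

```text
time_s: 8.4
eef_pos: [0.4944, 0.1433, 0.0315]
orientation: [-180.0, -0.3, 14.7]
wrist_force: [-2.5, -0.0, 5.5]
finger_gap: 0.0088
```

Run:
```python
from h import *
s=state();p=s['eef_pos'];print(p,s['orientation'],s['wrist_force'],s['finger_gap'])
```

```text
[0.49443229 0.14332712 0.03154913] [-179.97315519   -0.29105417   14.66003822] [-2.48284403 -0.03861231  5.53163216] 0.008792913588886161
```

Run:
```python
from h import *
snap('wrist','w3.png');snap('side','s3.png')
i=cv2.imread('pics/s3.png')[180:260,130:250];cv2.imwrite('pics/s3z.png',cv2.resize(i,None,fx=5,fy=5,interpolation=cv2.INTER_CUBIC))
```

```text
(no output)
```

View pics/w3.png

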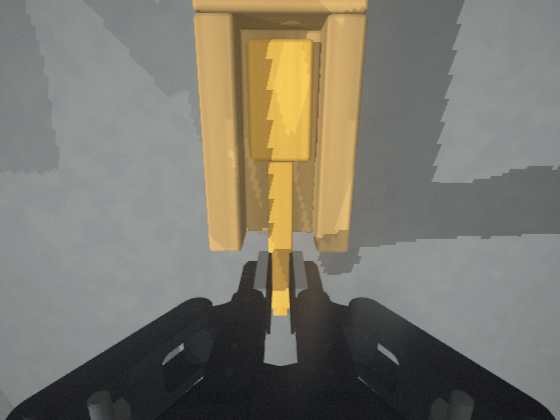

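View pics/s3z.png

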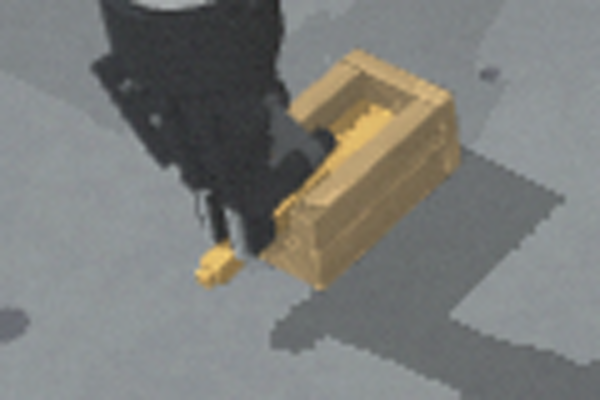

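>>> move_arm --travel '[[0, 0, 0], [0, 0, 0], [0, 0, 0], [0, 0, 0.001], [0, 0, 0.002], [0, 0, 0.003], [0, 0, 0.003], [0, 0, 0.003], [0, 0, 0.003], [0, 0, 0.003]]' --turn '[[0, 0, 0], [0, 0, 0], [0, 0, 0], [0, 0, 0.008], [0, 0, 0.008], [0, 0, 0.008], [0, 0, 0.008], [0, 0, 0.008], [0, 0, 0.008], [0, 0, 0.008]]' --grip '[0.03, 0.03, 0.03, 0.03, 0.03, 0.03, 0.03, 0.03, 0.03, 0.03]'

```text
time_s: 9.5
eef_pos: [0.4941, 0.1432, 0.0278]
orientation: [-180.0, -0.2, 14.2]
wrist_force: [-0.1, 0.5, 0.3]
finger_gap: 0.0298
```

Run:
```python
from h import *
s=state();p=s['eef_pos'];print(p,s['orientation'],s['wrist_force'],s['finger_gap'])
```

```text
[0.49412886 0.1432027  0.02784946] [-179.9735801    -0.23353774   14.1980736 ] [-0.12038489  0.49609111  0.34876399] 0.029806385519110308
```

>>> move_arm --travel '[[0, 0, 0.002], [0, 0, 0.002], [0, 0, 0.002], [0, 0, 0.002], [0, 0, 0.002], [0, 0, 0.002], [0, 0, 0.002], [0, 0, 0.002], [0, 0, 0.002], [0, 0, 0.002]]' --turn '[[0, 0.004, 0], [0, 0.004, 0], [0, 0.004, 0], [0, 0.004, 0], [0, 0.004, 0], [0, 0.004, 0], [0, 0.004, 0], [0, 0.004, 0], [0, 0.004, 0], [0, 0.004, 0]]' --grip '[0.03, 0.03, 0.02, 0.01, 0.005, 0.005, 0.005, 0.005, 0.005, 0.005]' --grip_force 50

```text
time_s: 10.5
eef_pos: [0.4941, 0.1432, 0.0259]
orientation: [-180.0, -0.5, 14.2]
wrist_force: [-1.8, 0.4, 2.4]
finger_gap: 0.0104
```

Run:
```python
from h import *
s=state();p=s['eef_pos'];print(p,s['orientation'],s['wrist_force'],s['torque'],s['finger_gap'])
```

```text
[0.49411939 0.14321013 0.02589564] [-179.97055429   -0.46045179   14.19596592] [-1.8377701   0.42709327  2.39392953] [-0.03321656  0.18878452 -0.02126642] 0.010435860476554783
```

>>> move_arm --travel '[[0, 0, -0.003], [0, 0, -0.006], [0, 0, -0.012], [0, 0, -0.02], [0, 0, -0.03], [0, 0, -0.045], [0, 0, -0.06], [0, 0, -0.08], [0, 0, -0.1], [0, 0, -0.12]]' --turn '[[0, -0.004, 0], [0, -0.008, 0], [0, -0.008, 0], [0, -0.008, 0], [0, -0.008, 0], [0, -0.008, 0], [0, -0.008, 0], [0, -0.008, 0], [0, -0.008, 0], [0, -0.008, 0]]' --grip '[0.005, 0.005, 0.005, 0.005, 0.005, 0.005, 0.005, 0.005, 0.005, 0.005]' --grip_force 70

```text
time_s: 11.5
eef_pos: [0.4933, 0.1429, 0.1481]
orientation: [-180.0, -0.1, 14.2]
wrist_force: [-0.8, 0.9, -2.2]
finger_gap: 0.0095
```

Run:
```python
from h import *
s=state();p=s['eef_pos'];print(p,s['orientation'],s['wrist_force'],s['torque'],s['finger_gap'])
snap('wrist','w4.png');snap('side','s4.png')
i=cv2.imread('pics/s4.png')[130:250,130:280];cv2.imwrite('pics/s4z.png',cv2.resize(i,None,fx=5,fy=5,interpolation=cv2.INTER_CUBIC))
```

```text
[0.49334577 0.14293002 0.14809507] [-1.79976326e+02 -8.19223122e-02  1.41989220e+01] [-0.84823213  0.87312345 -2.20876842] [ 0.04653682  0.0390169  -0.03787759] 0.009460063189799668
```

View pics/w4.png

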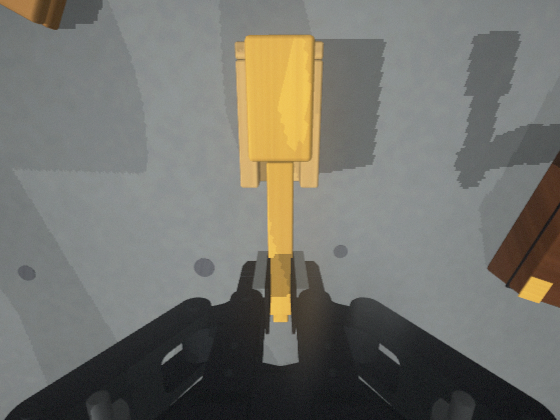

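View pics/s4z.png

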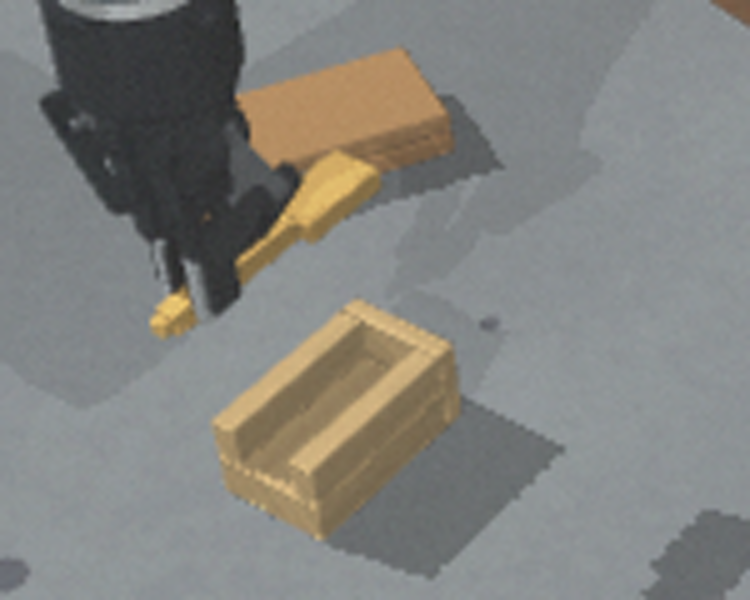

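Run:
```python
from h import *
s=state();p=s['eef_pos']
R=Ro.from_euler('xyz',s['orientation'],degrees=True)
t=cw(.023,.066,.085);print(t,rel(p,R,t,down(85.05)))
```

```text
[ 0.57480912 -0.13173074  0.085     ] (array([0.0095, 0.2862, 0.0657]), array([ 0.0044, -0.0066, -1.2366]))
```

>>> move_arm --travel '[[0.001, 0.025, 0], [0.002, 0.055, 0], [0.003, 0.09, 0], [0.004, 0.125, 0], [0.005, 0.16, 0], [0.006, 0.195, 0], [0.007, 0.23, 0], [0.008, 0.26, 0], [0.0095, 0.28, 0], [0.0095, 0.286, 0]]' --turn '[[0, 0, -0.1], [0, 0, -0.23], [0, 0, -0.37], [0, 0, -0.51], [0, 0, -0.65], [0, 0, -0.79], [0, 0, -0.93], [0, 0, -1.07], [0, 0, -1.2], [0, 0, -1.236]]' --grip '[0.005, 0.005, 0.005, 0.005, 0.005, 0.005, 0.005, 0.005, 0.005, 0.005]'

```text
time_s: 12.6
eef_pos: [0.5725, -0.1343, 0.1445]
orientation: [-179.9, 0.0, 85.1]
wrist_force: [-0.3, 1.2, -0.2]
finger_gap: 0.0101
```

Run:
```python
from h import *
s=state();p=s['eef_pos'];print(p,s['orientation'],s['wrist_force'],s['finger_gap'])
snap('top','t5.png');snap('side','s5.png');snap('wrist','w5.png')
i=cv2.imread('pics/s5.png')[170:360,200:390];cv2.imwrite('pics/s5z.png',cv2.resize(i,None,fx=3.1,fy=3.1,interpolation=cv2.INTER_CUBIC))
p=state()['eef_pos'];print(p)
R=Ro.from_euler('xyz',s['orientation'],degrees=True)
t=cw(.023,.056,.066);print(t,rel(p,R,t,down(85.05)))
```

```text
[ 0.57250771 -0.134302    0.1445223 ] [-1.79918767e+02  1.15013071e-03  8.51131205e+01] [-0.26094016  1.24490636 -0.20898035] 0.010100667840989062
[ 0.57230561 -0.13227492  0.1449063 ]
[ 0.57394626 -0.14169345  0.066     ] (array([-0.0092,  0.0025,  0.0789]), array([-0.0014,  0.    ,  0.0011]))
```

View pics/s5z.png

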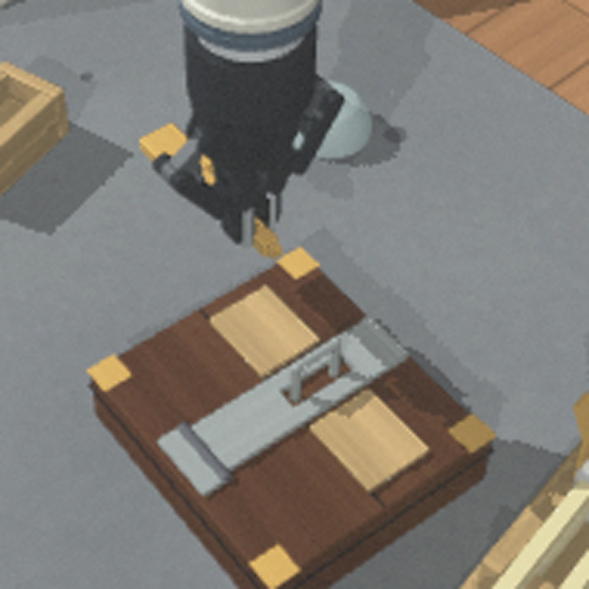

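View pics/w5.png

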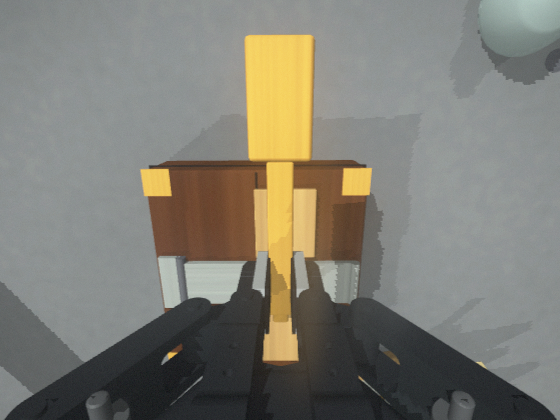

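Run:
```python
from h import *
W=load('w5.png')
cp=np.cos(PSI);sp=np.sin(PSI)
def tocase(p): d=p[:2]-C0; return np.round([d[0]*cp+d[1]*sp,-d[0]*sp+d[1]*cp],4)
for q in ((254.5,189),(316.5,189),(315.5,257),(254,257)): print('strip',tocase(onz(W,*q,.055)))
for a,ce,m in blobs(W,(15,150,120),(28,255,255),(135,160,380,205)): print(a,ce,tocase(onz(W,*ce,.05)))
print('pin shaft', [tocase(onz(W,*q,.151)) for q in ((266.5,170),(294,170),(247,60),(313,60))], tocase(state()['eef_pos']))
```

```text
strip [0.0002 0.0835]
strip [0.049  0.0834]
strip [0.0502 0.024 ]
strip [-0.0019  0.0241]
1278 [279.60485133 180.62050078] [0.02  0.089]
758 [355.50527704 181.39577836] [0.0805 0.0883]
727 [156.3480055  182.05914718] [-0.0785  0.0881]
pin shaft [array([0.0144, 0.1171]), array([0.0269, 0.1171]), array([0.0073, 0.1623]), array([0.0341, 0.1622])] [0.0206 0.0652]
```

>>> move_arm --travel '[[-0.003, 0.0035, 0.01], [-0.006, 0.0035, 0.022], [-0.009, 0.0035, 0.036], [-0.009, 0.0035, 0.05], [-0.009, 0.0035, 0.062], [-0.009, 0.0035, 0.072], [-0.009, 0.0035, 0.079], [-0.009, 0.0035, 0.083], [-0.009, 0.0035, 0.083], [-0.009, 0.0035, 0.083]]' --turn '[[0, 0, 0], [0, 0, 0], [0, 0, 0], [0, 0, 0], [0, 0, 0], [0, 0, 0], [0, 0, 0], [0, 0, 0], [0, 0, 0], [0, 0, 0]]' --grip '[0.005, 0.005, 0.005, 0.005, 0.005, 0.005, 0.005, 0.005, 0.005, 0.005]'

```text
time_s: 13.75
eef_pos: [0.5756, -0.1413, 0.0632]
orientation: [180.0, -0.0, 85.0]
wrist_force: [0.1, -0.4, 0.3]
finger_gap: 0.0099
```

```bash
cat >> h.py <<'E'
def tocase(p):
    cp=np.cos(PSI);sp=np.sin(PSI);d=np.asarray(p)[:2]-C0; return np.round([d[0]*cp+d[1]*sp,-d[0]*sp+d[1]*cp],4)
E
python3 - <<'E'
from h import *
s=state();p=s['eef_pos'];print(p,tocase(p),s['orientation'],s['wrist_force'],s['finger_gap'])
snap('top','t6.png');snap('side','s6.png')
i=cv2.imread('pics/s6.png')[200:340,220:370];cv2.imwrite('pics/s6z.png',cv2.resize(i,None,fx=4,fy=4,interpolation=cv2.INTER_CUBIC))
i=cv2.imread('pics/t6.png')[180:300,300:430];cv2.imwrite('pics/t6z.png',cv2.resize(i,None,fx=4,fy=4,interpolation=cv2.INTER_CUBIC))
E
```

```text
[ 0.57556235 -0.14133932  0.06320955] [0.0246 0.0565] [ 1.79957465e+02 -1.29412880e-02  8.50144812e+01] [ 0.06301036 -0.38316208  0.25743662] 0.00991123341825356
```

View pics/s6z.png

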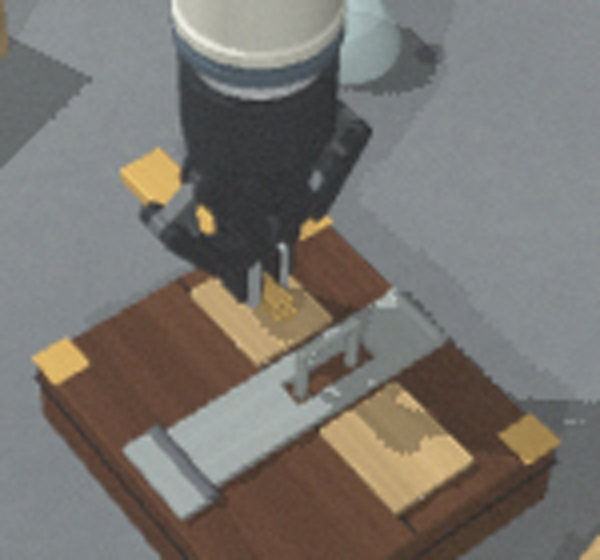

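View pics/t6z.png

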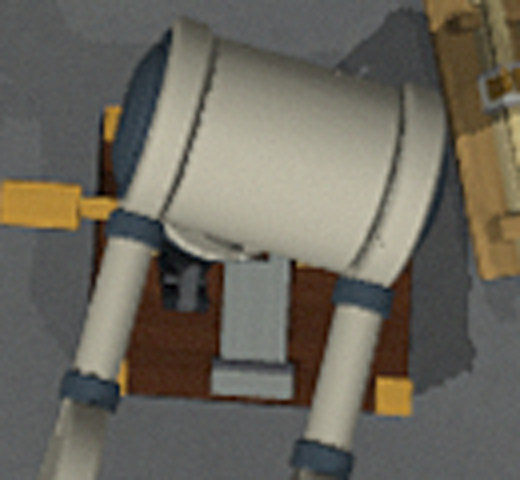

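>>> move_arm --travel '[[-0.004, 0, 0.001], [-0.008, 0, 0.002], [-0.012, 0, 0.002], [-0.016, 0, 0.002], [-0.02, 0, 0.002], [-0.024, 0, 0.002], [-0.028, 0, 0.002], [-0.032, 0, 0.002], [-0.036, 0, 0.002], [-0.036, 0, 0.002]]' --turn '[[0, 0, 0], [0, 0, 0], [0, 0, 0], [0, 0, 0], [0, 0, 0], [0, 0, 0], [0, 0, 0], [0, 0, 0], [0, 0, 0], [0, 0, 0]]' --grip '[0.005, 0.005, 0.005, 0.005, 0.005, 0.005, 0.005, 0.005, 0.005, 0.005]'

```text
time_s: 14.85
eef_pos: [0.572, -0.1777, 0.0606]
orientation: [-180.0, -0.0, 85.0]
wrist_force: [-0.5, -0.7, -0.7]
finger_gap: 0.0096
```

Run:
```python
from h import *
s=state();p=s['eef_pos'];print(p,tocase(p),s['orientation'],s['wrist_force'],s['finger_gap'])
snap('side','s7.png')
i=cv2.imread('pics/s7.png')[220:340,230:350];cv2.imwrite('pics/s7z.png',cv2.resize(i,None,fx=5,fy=5,interpolation=cv2.INTER_CUBIC))
```

```text
[ 0.57202679 -0.17766946  0.06061016] [0.0242 0.02  ] [-1.79988029e+02 -1.57962355e-02  8.49840761e+01] [-0.45098391 -0.71874811 -0.74042378] 0.009578674935471997
```

View pics/s7z.png

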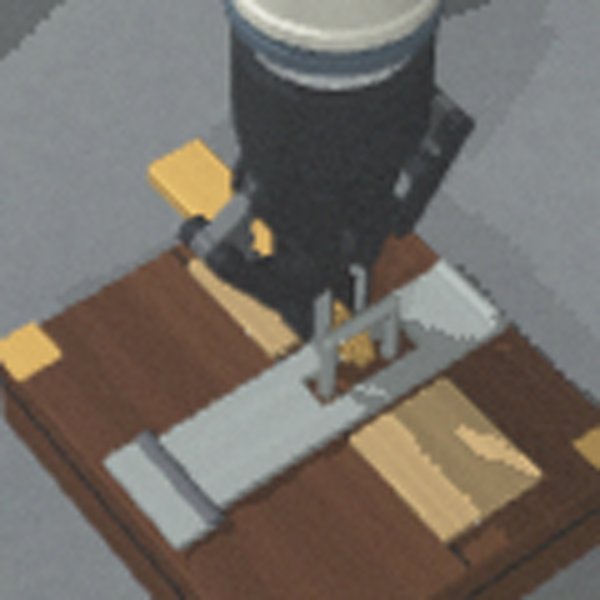

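>>> move_arm --travel '[[-0.001, 0, 0], [-0.002, 0, 0.001], [-0.002, 0, 0.002], [-0.002, 0, 0.003], [-0.002, 0, 0.004], [-0.002, 0, 0.0045], [-0.002, 0, 0.005], [-0.002, 0, 0.005], [-0.002, 0, 0.005], [-0.002, 0, 0.005]]' --turn '[[0, 0, 0], [0, 0, 0], [0, 0, 0], [0, 0, 0], [0, 0, 0], [0, 0, 0], [0, 0, 0], [0, 0, 0], [0, 0, 0], [0, 0, 0]]' --grip '[0.005, 0.005, 0.005, 0.005, 0.005, 0.005, 0.005, 0.005, 0.005, 0.005]'

```text
time_s: 15.9
eef_pos: [0.572, -0.1791, 0.0561]
orientation: [180.0, -0.0, 85.0]
wrist_force: [-1.9, 1.0, 4.4]
finger_gap: 0.0096
```

Run:
```python
from h import *
s=state();p=s['eef_pos'];print(p,tocase(p),s['orientation'],s['wrist_force'],s['torque'],s['finger_gap'])
snap('wrist','w8.png')
```

```text
[ 0.57202343 -0.17907216  0.05605506] [0.0243 0.0186] [ 1.79989490e+02 -2.40347712e-02  8.50204332e+01] [-1.88611795  1.01657615  4.3685807 ] [ 0.19521215  0.28510369 -0.00503057] 0.009595949561253892
```

View pics/w8.png

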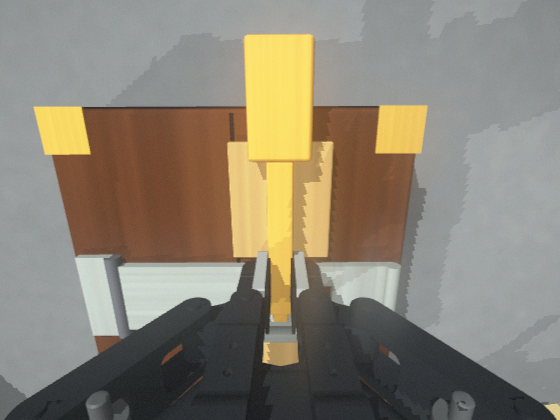

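>>> move_arm --travel '[[0, 0, -0.0005], [0, 0, -0.0005], [0, 0, -0.0005], [0, 0, -0.0005], [0, 0, -0.0005], [0, 0, -0.005], [0, 0, -0.012], [0, 0, -0.02], [0, 0, -0.03], [0, 0, -0.035]]' --turn '[[0, 0, 0], [0, 0, 0], [0, 0, 0], [0, 0, 0], [0, 0, 0], [0, 0, 0], [0, 0, 0], [0, 0, 0], [0, 0, 0], [0, 0, 0]]' --grip '[0.013, 0.016, 0.02, 0.025, 0.03, 0.035, 0.04, 0.05, 0.05, 0.05]'

```text
time_s: 16.95
eef_pos: [0.5726, -0.1794, 0.0927]
orientation: [179.9, 0.0, 85.0]
wrist_force: [-0.4, -0.1, 0.2]
finger_gap: 0.0502
```

Run:
```python
from h import *
s=state();p=s['eef_pos'];print(p,tocase(p),s['orientation'],s['wrist_force'],s['finger_gap'])
snap('wrist','w9.png');snap('side','s9.png')
i=cv2.imread('pics/s9.png')[220:340,230:350];cv2.imwrite('pics/s9z.png',cv2.resize(i,None,fx=5,fy=5,interpolation=cv2.INTER_CUBIC))
```

```text
[ 0.57261237 -0.17936983  0.09273103] [0.0249 0.0183] [1.79871896e+02 1.32479151e-02 8.50160132e+01] [-0.36745499 -0.08645337  0.20243264] 0.05022014805737641
```

View pics/w9.png

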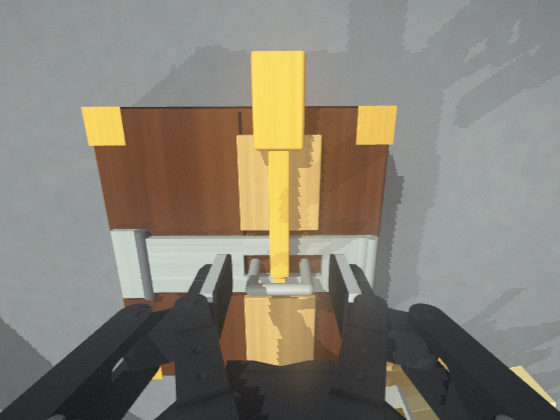

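View pics/s9z.png

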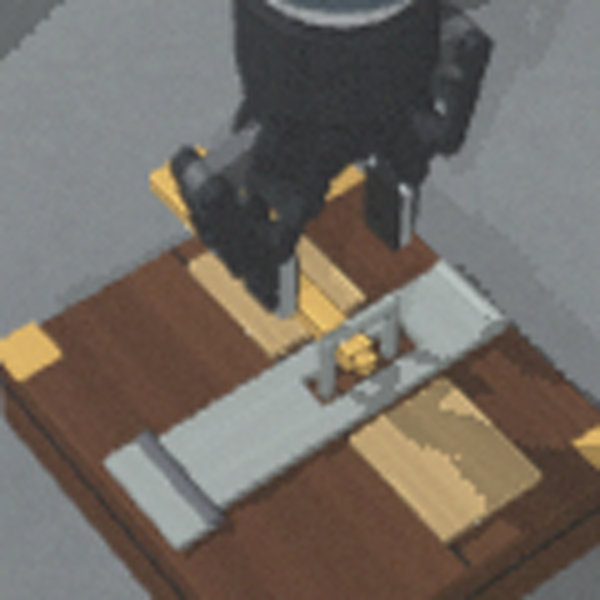

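Run:
```python
from h import *
W=load('w9.png')
for q in ((252,52),(304.5,52),(302.5,150),(254,150),(279,278)): print(tocase(onz(W,*q,.067)))
for q in ((250,280),(308,280)): print('staple',tocase(onz(W,*q,.083)))
T=load('t6.png');print(state()['eef_pos'])
```

```text
[0.0109 0.1243]
[0.037  0.1242]
[0.0371 0.0759]
[0.0105 0.0759]
[ 0.024  -0.0038]
staple [0.0076 0.0046]
staple [0.0406 0.0045]
[ 0.57269529 -0.1794016   0.09243009]
```

>>> move_arm --travel '[[0.02, -0.001, 0], [0.045, -0.001, 0], [0.07, -0.001, 0], [0.083, -0.001, 0], [0.083, -0.001, 0.008], [0.083, -0.001, 0.016], [0.083, -0.001, 0.024], [0.083, -0.001, 0.03], [0.083, -0.001, 0.034], [0.083, -0.001, 0.036]]' --turn '[[0, 0, 0], [0, 0, 0], [0, 0, 0], [0, 0, 0], [0, 0, 0], [0, 0, 0], [0, 0, 0], [0, 0, 0], [0, 0, 0], [0, 0, 0]]' --grip '[0.05, 0.05, 0.05, 0.05, 0.05, 0.05, 0.05, 0.05, 0.05, 0.05]'

```text
time_s: 18.05
eef_pos: [0.5778, -0.0968, 0.0538]
orientation: [-179.9, -0.0, 85.0]
wrist_force: [-0.2, -0.4, 0.7]
finger_gap: 0.0502
```

Run:
```python
from h import *
s=state();p=s['eef_pos'];print(p,tocase(p),s['orientation'],s['wrist_force'],s['finger_gap'])
```

```text
[ 0.57780521 -0.09675316  0.05383604] [0.023  0.1011] [-1.79930119e+02 -3.06332970e-02  8.49753585e+01] [-0.1533937  -0.3501697   0.69720461] 0.0501761824166693
```

>>> move_arm --travel '[[0, 0, -0.0025], [0, 0, -0.0025], [0, 0, -0.0025], [0, 0, -0.0025], [0, 0, -0.0025], [0, 0, -0.0025], [0, 0, -0.0025], [0, 0, -0.0025], [0, 0, -0.0025], [0, 0, -0.0025]]' --turn '[[0, 0, 0], [0, 0, 0], [0, 0, 0], [0, 0, 0], [0, 0, 0], [0, 0, 0], [0, 0, 0], [0, 0, 0], [0, 0, 0], [0, 0, 0]]' --grip '[0.05, 0.045, 0.04, 0.035, 0.03, 0.025, 0.022, 0.022, 0.022, 0.022]' --grip_force 40

```text
time_s: 19.05
eef_pos: [0.5783, -0.0963, 0.0575]
orientation: [180.0, -0.0, 85.0]
wrist_force: [-0.6, 0.7, 3.5]
finger_gap: 0.0267
```

Run:
```python
from h import *
s=state();p=s['eef_pos'];print(p,tocase(p),s['orientation'],s['wrist_force'],s['finger_gap'])
snap('side','s10.png');snap('wrist','w10.png')
i=cv2.imread('pics/s10.png')[220:340,230:350];cv2.imwrite('pics/s10z.png',cv2.resize(i,None,fx=5,fy=5,interpolation=cv2.INTER_CUBIC))
```

```text
[ 0.57826072 -0.09630573  0.05747488] [0.0234 0.1016] [ 1.79989167e+02 -2.40902266e-02  8.50196434e+01] [-0.57535711  0.69132717  3.52332841] 0.026682038117178588
```

View pics/s10z.png

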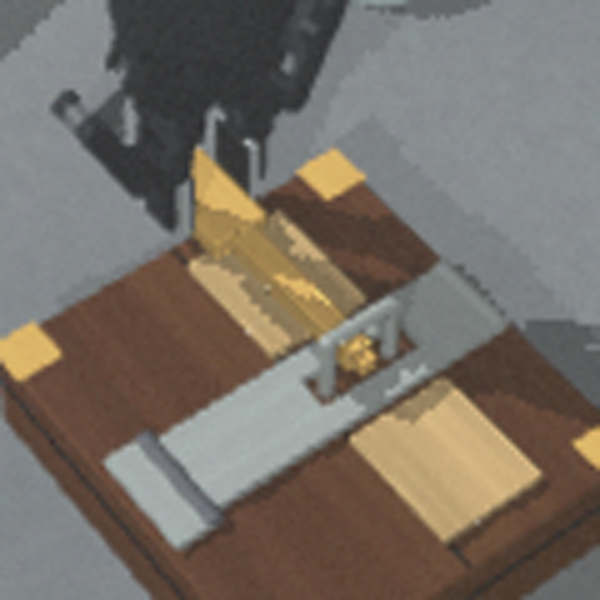

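View pics/w10.png

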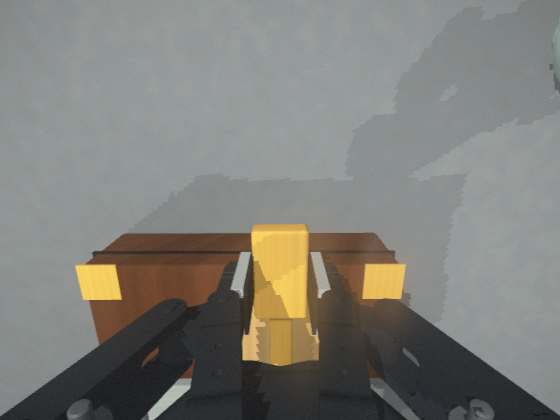

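>>> move_arm --travel '[[0, 0, -0.0015], [-0.006, 0, -0.002], [-0.013, 0, -0.002], [-0.02, 0, -0.002], [-0.027, 0, -0.002], [-0.034, 0, -0.002], [-0.041, 0, -0.002], [-0.048, 0, -0.002], [-0.055, 0, -0.002], [-0.062, 0, -0.002]]' --turn '[[0, 0, 0], [0, 0, 0], [0, 0, 0], [0, 0, 0], [0, 0, 0], [0, 0, 0], [0, 0, 0], [0, 0, 0], [0, 0, 0], [0, 0, 0]]' --grip '[0.022, 0.022, 0.022, 0.022, 0.022, 0.022, 0.022, 0.022, 0.022, 0.022]'

```text
time_s: 20.15
eef_pos: [0.5727, -0.1587, 0.0591]
orientation: [-180.0, -0.0, 85.0]
wrist_force: [0.3, 0.3, -0.1]
finger_gap: 0.0268
```

Run:
```python
from h import *
s=state();p=s['eef_pos'];print(p,tocase(p),s['orientation'],s['wrist_force'],s['finger_gap'])
snap('side','s11.png');snap('wrist','w11.png')
i=cv2.imread('pics/s11.png')[220:340,230:350];cv2.imwrite('pics/s11z.png',cv2.resize(i,None,fx=5,fy=5,interpolation=cv2.INTER_CUBIC))
```

```text
[ 0.57271578 -0.15869824  0.05912039] [0.0232 0.039 ] [-1.79989854e+02 -2.48472702e-02  8.50136492e+01] [ 0.25183754  0.26107824 -0.14805577] 0.02682979863279848
```

View pics/s11z.png

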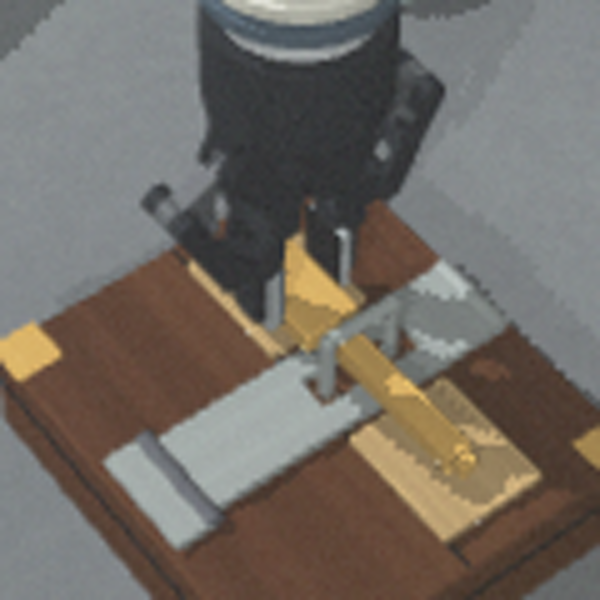

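View pics/w11.png

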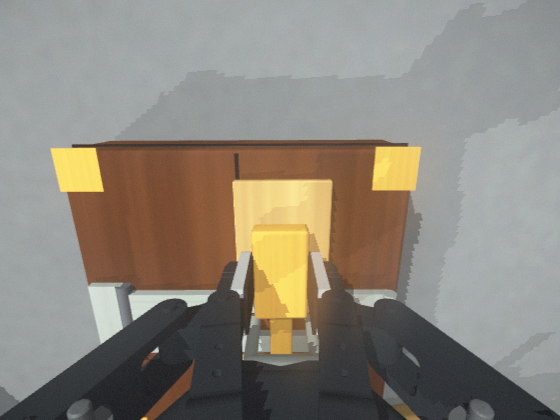

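>>> move_arm --travel '[[-0.001, 0, 0.0005], [-0.002, 0, 0.001], [-0.003, 0, 0.0015], [-0.004, 0, 0.002], [-0.005, 0, 0.002], [-0.006, 0, 0.002], [-0.007, 0, 0.002], [-0.008, 0, 0.002], [-0.009, 0, 0.002], [-0.0105, 0, 0.002]]' --turn '[[0, 0, 0], [0, 0, 0], [0, 0, 0], [0, 0, 0], [0, 0, 0], [0, 0, 0], [0, 0, 0], [0, 0, 0], [0, 0, 0], [0, 0, 0]]' --grip '[0.022, 0.022, 0.022, 0.022, 0.022, 0.022, 0.022, 0.022, 0.022, 0.022]'

```text
time_s: 21.25
eef_pos: [0.5722, -0.1685, 0.0576]
orientation: [180.0, -0.0, 85.0]
wrist_force: [1.2, 3.2, 5.4]
finger_gap: 0.0267
```

Run:
```python
from h import *
s=state();p=s['eef_pos'];print(p,tocase(p),s['orientation'],s['wrist_force'],s['finger_gap'])
```

```text
[ 0.57215568 -0.16847899  0.05760836] [0.0235 0.0292] [ 1.79961675e+02 -3.88128241e-02  8.50243597e+01] [1.15281793 3.16368877 5.36752952] 0.026746210791969458
```

>>> move_arm --travel '[[-0.0005, 0, 0], [-0.001, 0, 0], [-0.0015, 0, 0], [-0.002, 0, 0], [-0.0025, 0, 0], [-0.003, 0, 0], [-0.003, 0, 0], [-0.003, 0, 0], [-0.003, 0, 0], [-0.003, 0, 0]]' --turn '[[0, 0, 0], [0, 0, 0], [0, 0, 0], [0, 0, 0], [0, 0, 0], [0, 0, 0], [0, 0, 0], [0, 0, 0], [0, 0, 0], [0, 0, 0]]' --grip '[0.022, 0.022, 0.022, 0.022, 0.022, 0.022, 0.022, 0.022, 0.022, 0.022]'

```text
time_s: 22.25
eef_pos: [0.572, -0.1709, 0.0576]
orientation: [180.0, -0.1, 85.0]
wrist_force: [-0.4, 4.3, 5.1]
finger_gap: 0.0265
```

Run:
```python
from h import *
s=state();p=s['eef_pos'];print(p,tocase(p),s['orientation'],s['wrist_force'],s['finger_gap'])
snap('side','s12.png');snap('wrist','w12.png')
i=cv2.imread('pics/s12.png')[220:340,230:350];cv2.imwrite('pics/s12z.png',cv2.resize(i,None,fx=5,fy=5,interpolation=cv2.INTER_CUBIC))
```

```text
[ 0.5719639  -0.17086485  0.05760167] [0.0235 0.0268] [ 1.79965106e+02 -9.44546217e-02  8.50402433e+01] [-0.40946683  4.25834519  5.12224481] 0.026497047439245504
```

View pics/s12z.png

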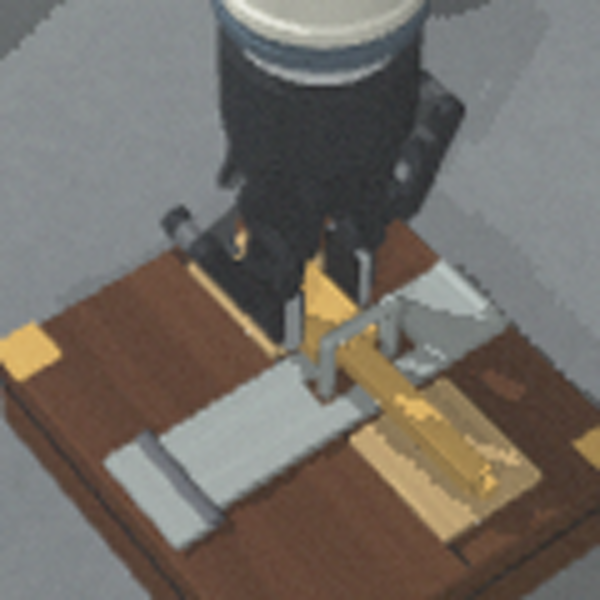

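>>> move_arm --travel '[[-0.0005, 0, 0], [-0.001, 0, 0], [-0.0015, 0, 0], [-0.002, 0, 0], [-0.0025, 0, 0], [-0.003, 0, 0], [-0.0035, 0, 0], [-0.004, 0, 0], [-0.004, 0, 0], [-0.004, 0, 0]]' --turn '[[0, 0, 0], [0, 0, 0], [0, 0, 0], [0, 0, 0], [0, 0, 0], [0, 0, 0], [0, 0, 0], [0, 0, 0], [0, 0, 0], [0, 0, 0]]' --grip '[0.022, 0.022, 0.022, 0.022, 0.022, 0.022, 0.022, 0.022, 0.022, 0.022]'

```text
time_s: 23.35
eef_pos: [0.5724, -0.1721, 0.0576]
orientation: [179.9, -0.4, 85.1]
wrist_force: [2.2, 13.9, 6.3]
finger_gap: 0.0268
```

Run:
```python
from h import *
s=state();p=s['eef_pos'];print(p,tocase(p),s['orientation'],s['wrist_force'],s['finger_gap'])
snap('wrist','w13.png')
```

```text
[ 0.57241862 -0.17208981  0.05763122] [0.0241 0.0256] [179.91030201  -0.36448735  85.14138727] [ 2.23442731 13.85033899  6.27717737] 0.026845087454391372
```

View pics/w13.png

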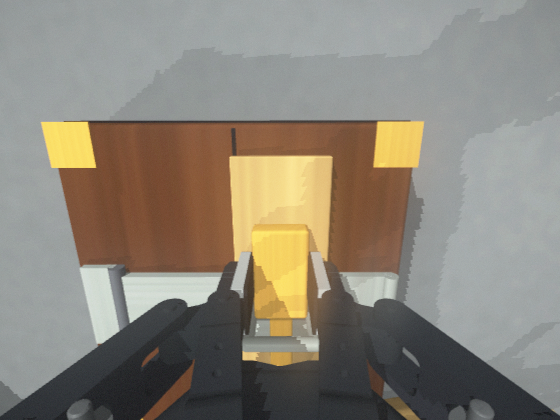

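>>> move_arm --travel '[[-0.001, 0, 0], [-0.001, 0, 0], [-0.001, 0, 0], [-0.001, 0, 0], [-0.001, 0, 0], [-0.001, 0, -0.005], [-0.001, 0, -0.02], [-0.001, 0, -0.045], [-0.001, 0, -0.08], [-0.001, 0, -0.11]]' --turn '[[0, 0, 0], [0, 0, 0], [0, 0, 0], [0, 0, 0], [0, 0, 0], [0, 0, 0], [0, 0, 0], [0, 0, 0], [0, 0, 0], [0, 0, 0]]' --grip '[0.03, 0.035, 0.04, 0.045, 0.05, 0.05, 0.05, 0.05, 0.05, 0.05]'

```text
time_s: 24.4
eef_pos: [0.5714, -0.1767, 0.1704]
orientation: [179.9, 0.0, 85.0]
wrist_force: [0.5, -0.3, 1.3]
finger_gap: 0.0501
```

Run:
```python
from h import *
s=state();p=s['eef_pos'];print(p,tocase(p),s['orientation'],s['wrist_force'],s['finger_gap'])
snap('wrist','w14.png');snap('side','s14.png')
i=cv2.imread('pics/s14.png')[220:340,230:350];cv2.imwrite('pics/s14z.png',cv2.resize(i,None,fx=5,fy=5,interpolation=cv2.INTER_CUBIC))
i=cv2.imread('pics/w14.png')[100:330,180:400];cv2.imwrite('pics/w14z.png',cv2.resize(i,None,fx=2.6,fy=2.6,interpolation=cv2.INTER_CUBIC))
```

```text
[ 0.57135934 -0.17671316  0.17040516] [0.0234 0.0209] [1.79891938e+02 1.28005195e-02 8.50112671e+01] [ 0.51891906 -0.3446408   1.33356717] 0.050141836097401804
```

View pics/s14z.png

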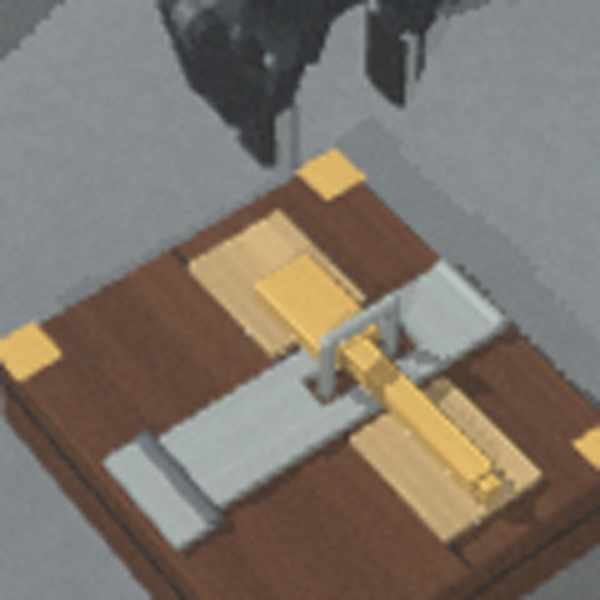

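View pics/w14z.png

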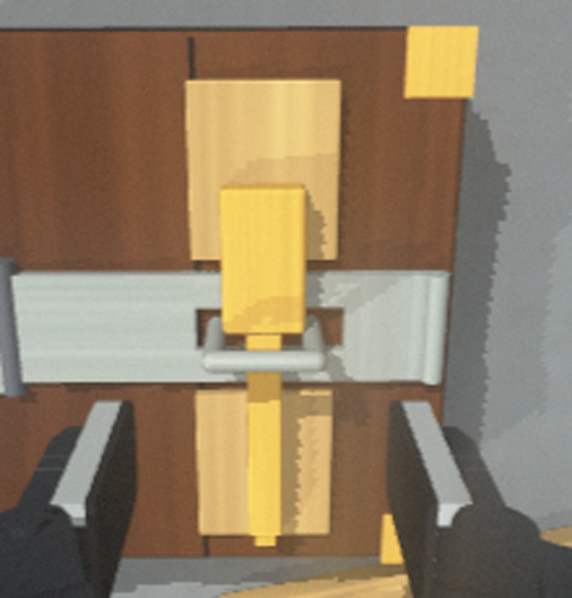

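Run:
```python
from h import *
W=load('w14.png')
q=lambda a,b:(180+a/2.6,100+b/2.6)
f=lambda a,b,z:tocase(onz(W,*q(a,b),z))
print('strip +y edge',f(263,80,.055),'inner',f(263,260,.055),'-y inner',f(263,390,.055),'outer',f(263,534,.055))
print('handle end',f(263,185,.067),'shoulder',f(263,333,.067),'tip end',f(264,545,.065))
print('staple top bar near/far z.086',f(263,347,.083),f(263,371,.083))
S=load('s14.png');q2=lambda a,b:(230+a/5,220+b/5)
g=lambda a,b,z:tocase(onz(S,*q2(a,b),z))
print('side: tip',g(487,478,.067),'handle end corners',g(257,285,.067),g(308,253,.067),'strip corners',g(190,263,.055),g(275,212,.055), 'far',g(445,542,.055),g(540,473,.055))
```

```text
strip +y edge [0.0244 0.0827] inner [0.0244 0.0232] -y inner [ 0.0244 -0.0255] outer [ 0.0243 -0.0862]
handle end [0.0243 0.0514] shoulder [0.0243 0.0013] tip end [ 0.0247 -0.0838]
staple top bar near/far z.086 [0.0242 0.003 ] [ 0.0242 -0.0052]
side: tip [ 0.0266 -0.0824] handle end corners [0.0123 0.0462] [0.0396 0.0469] strip corners [0.0025 0.0802] [0.0483 0.081 ] far [ 0.0007 -0.0891] [ 0.0507 -0.0873]
```

Run:
```python
from h import *
print(sign_off()); print(state()['time_s'])
```

```text
the job is handed in; nothing more can be done
None
the job is handed in; nothing more can be done
```

The case is fastened: the hasp is flat over the staple, and the brass pin is through the loop above it, with its handle against the staple. I handed the job in at about 24.5 s of the 72 s allowed.

**What I did**
- I swung the hasp down with the closed fingers and pressed its end. The fingertips stopped at 54.5 mm (the closed face should be at 55 mm) with about 30 N at the wrist.
- I took the pin by the free end of its shaft and set its tip through the loop.
- I then let go, took hold of the handle, and pushed until it stopped.
- After that I released the pin and backed off to about 170 mm.

**Last checks**
- **Pin home:** the push stopped at about 14 N. The wrist picture puts the handle's shoulder 2.8 mm from the staple's centre, against the 3.5 mm expected, and the pin's tip and handle end are within 1 mm of the home position.
- **Hasp and gripper:** in the last pictures the hasp lies flat and the gripper touches nothing.

**What disagreed**
- **Side camera:** it puts the handle end and tip about 3 mm off the home position. I put that down to its calibration.
- **Finger opening:** it read about 10 mm on the 12 mm shaft and about 27 mm on the 28 mm handle, because both grips were only at the fingertips. I redid the first grip deeper before lifting.
- **Not checked:** I did not measure the paperweight or compass case again at the end; the arm touched neither on any move.

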